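# Push the tip box home in the loading lane

## Task

Load the pipette-tip box: push it along the plate, between the two guide rails of the loading lane, until it stands squarely against the end stop (its own long side running along the lane, as it already roughly lies). Neither rail may be touched, by the box or by the robot, so bring the box into line in front of the rails first. Only push with the fingers: do not grip, straddle, lift or tip the box; leave the cup and the small bottles beside the lane where they are, and come away from the box when it is home.

Things in the scene. Friction and masses are not known exactly. Their poses are not given: they have to be found in the camera images.
- lane: Fixed plain grey plate, 6 mm thick, 170 mm wide. Origin at worktop height on the lane's centre line at the mouth of the rails; +x runs along the lane to the end stop (about to the robot's left), y across, z up. Plate x = -180 to +200 mm, upper face z = 6 mm; the bare apron x < 0 carries the box at first. End stop: dark block 114 mm wide, 30 mm above the plate, its two rubber pads face -x at x = 170 mm.
- lane_mouth (a point): Centre of the lane's mouth on the plate's upper face, where the rails begin (lane x = 0).
- lane_end (a point): Point on the plate's upper face below the pads of the end stop (lane x = 170 mm); the middle of the box's leading end comes here.
- rail_left: Guide rail on the robot's side, not to be touched: aluminium bar 10 mm thick centred at lane y = +52 mm, top 26 mm above the worktop, lane x = 0 to 170 mm; its first 25 mm flare outward by about 8 mm. Between the straight rails 94 mm are free. Origin at its foot on the plate, at lane x = 0.
- rail_right: The same guide rail, mirrored, at lane y = -52 mm (the side away from the robot). Must not be touched.
- tip_box: Loose box of pipette tips, blue, clear lid fixed shut, 0.15 to 0.4 kg. 72 mm wide along its x (78 with trim), 116 long along its y, 68 high; origin at the centre of its underside. Loaded, its +y points along lane +x and its origin is at lane x = 112 mm, y = 0. Starts on the apron, up to 28 mm off the centre line and 0.25 rad askew. Slides with dry friction; push its upright faces above rail height.
- cup_0: Bystander: specimen cup with a screw lid, 64 mm across, 66 mm high, stands loose beside the lane on the robot's side. Origin at the centre of its underside.
- reagent_5: Bystander: small bottle, 36 mm across, 62 mm high, stands loose beside the lane on the side away from the robot. Origin at the centre of its underside.
- reagent_6: Bystander: small bottle, 36 mm across, 60 mm high, stands loose beside the lane on the side away from the robot. Origin at the centre of its underside.
Things that resemble listed ones, but are neither listed nor needed, are in the scene too. What is shaped like the tip_box but pink is not meant.

How it is judged:
On the way:
1. the leading end of the box is between the straight parts of the rails, upright on the plate (x of tip_box in the frame of lane above -0.02 m and y of tip_box in the frame of lane between -0.014 and 0.014 m and z of tip_box in the frame of lane below 0.012 m).
At the end, for the whole second after the job is handed in: The box stands still and flat on the plate between the rails, its leading end within 6 mm of the stop pads, its centre within 12 mm of the lane's centre line and its long side within 0.09 rad of the lane's direction (x of tip_box in the frame of lane between 0.106 and 0.116 m and y of tip_box in the frame of lane between -0.012 and 0.012 m and angle between the y axis of tip_box and the x axis of lane, either way round below 0.09 rad and z of tip_box in the frame of lane below 0.01 m and angle between tip_box's own z axis and vertical below 0.05 rad and linear speed of tip_box below 0.01 m/s); the robot touches nothing.
It fails at once if the box, the robot or anything else touches a guide rail (contact force between any of rail_left, rail_right and anything else above 0.3 N).
It fails at once if the box is lifted more than 10 mm off the plate or tipped more than 0.2 rad (z of tip_box in the frame of lane above 0.016 m or angle between tip_box's own z axis and vertical above 0.2 rad).
It fails at once if the fingers straddle the box as for a grasp (grasp point inside the box) (x of the grasp point in the frame of tip_box between -0.028 and 0.028 m and y of the grasp point in the frame of tip_box between -0.05 and 0.05 m and z of the grasp point in the frame of tip_box below 0.07 m).
It fails at once if the cup or a small bottle beside the lane is moved by more than 15 mm (distance of any of cup_0, reagent_5, reagent_6 from where it was at the start of the episode above 0.015 m).
It also fails if it takes over 64 s, if anything falls off the work surface, if the arm or the gripper's body presses on something with over 40 N, if the wrist force passes 120 N, or if a joint passes its speed limit or range.

## Robot

A 7-joint arm with a two-finger parallel gripper is mounted at the origin on a cart in front of the work surface, level with it; the furniture and walls round the work are solid. World frame = base frame: x ahead of the robot, y to its left, z up, the work surface at z = 0. Lengths are in m, angles in rad, forces in N, time in s.
With the tool pointing down it reaches from about 0.4 to 0.85 m from the base axis. Payload 6.9 kg.
Tool frame: the origin (TCP) lies midway between the tips of the shut fingers; the grasp point (between the pads) lies behind it (ctrl.pinch_z is the z of the grasp point in the tool frame, in m); z points along the fingers, y is the line along which they close (so a half turn about z gives the same grasp; the last joint's range is limited). The gripper opens to 85 mm and grips with 20 to 120 N. Pads are 22 mm wide; open, the fingers measure 114 mm over their backs; the gripper's body (76 mm by 85 mm) begins 54 mm behind the grasp point. The pads swing forward as they close: fully open they stand 13 mm farther back than shut.
Start: joints at [1.286, 0.507, -0.238, 1.5, 0.126, 1.149, -0.155], TCP at [0.237, -0.578, 0.231] pointing down, gripper open.
Joint ranges: [-3.08, 3.08], [-0.24, 2.05], [-1.43, 1.35], [0, 2.5], [-1.52, 4.66], [0.17, 1.96], [-2.89, 2.89]. Speed limits (rad/s): [2.39, 2.39, 3.14, 3.14, 3.14, 3.14, 3.14].

## Interface

Orientations are given as a unit quaternion [w, x, y, z].
In Python, from station import ctrl, get_state, vision, ticket, models gives the robot as it stands. Calls block until the motion is done:
- ctrl.movep(position, orientation): joint-space move of the TCP to a pose.
- ctrl.movel(position, frame=None, max_speed=0.15): straight line of the TCP; frame=None keeps the orientation; max_speed is the mean speed in m/s.
- ctrl.set_joints(angles): joint-space move.
- ctrl.ungrasp() and ctrl.close_gripper(force=None): open the fingers fully, or close them until they stop; force is the grip in N (None keeps the last).
- ctrl.pause(seconds).
- ctrl.ik(position, orientation): joint angles nearest the present ones, or None.
- get_state(): the state.
- vision.grab_frame(name): name is "side" or "top" or "wrist"; returns (picture, depth): 400x640x3 uint8, blue, green, red; 400x640 float32, m along the optical axis (not along the pixel's ray), 0 where there is no reading.
- vision.camera_info(name): a dict with "mtx" (3x3 intrinsics, pixels), "R" (3x3) and "t" (3): a world point X has camera coordinates R X + t; the wrist camera has in their place "hand_eye" (4x4, takes a point from camera to tool coordinates, whose origin is the TCP and whose axes are the flange's). Camera axes: x right, y down, z forward; pixel columns grow to the right and rows downward; lengths in m; the calibration is good to about 2 mm. A picture is of the moment at which its call begins: read the wrist's pose just before it. camera_info takes no time and is no camera call.
A pose or a line that the arm cannot do raises ctrl.Unreachable and nothing moves.
- ticket.close_job(): hands the job in; it is judged then, once.
Trained networks look in the newest picture that a camera, given by its name, has taken for a name from the list of things; names that differ only in an ending like _2 or _b are one class to them, and where a whole thing is asked for, a point or a joint stands for the part that bears it (a point fixed in the world has none). Each returns a list of dicts, best first, with "p" (0 to 1); they miss things now and then, are a little off and sometimes report something else, mostly with a low value. They report only what shows in the picture. A call takes as long as a camera call. They do not tell look-alikes from the thing itself.
- models.recognise(camera, target): "point" ([column, row] in pixels, amid what is visible of it).
- models.masks_of(camera, target): "mask" (400x640 bool, what is visible of it) and "point" ([column, row] in pixels, amid what is visible of it).
The state is a dict: "time": time; "qpos": joint angles; "qd": joint speeds; "tau": joint torques, N m; "tcp_pos": TCP position; "eef_rot": TCP orientation; "contact_force": force on the tool from outside, world axes, zero at the start; "wrist_torque": the same for the moment, N m; "width": finger opening in m; "gripper_force": force on a finger pad.
Only numpy, scipy, OpenCV 4.12 (cv2) and the standard library are available. Lean on these libraries where they do the work, as an engineer would, in place of code of your own. Each camera call takes 0.05 s, during which the arm holds its last target. There are 200 camera calls.

## Working session

There is one attempt and no reset: what is moved stays moved. The work goes in short steps, each a Python script; the robot and the scene stay as the last script left them, time stands still between calls to the robot, and variables do not carry over. Pictures are saved under pics/ and viewed, at most 10 in all, crops included, and the job is handed in when it is done.

```bash
ls; mkdir -p pics
python3 - <<'E'
from station import ctrl,get_state,vision,models
import cv2,numpy as np
for n in("top","side"):
    im,d=vision.grab_frame(n); cv2.imwrite(f"pics/{n}0.png",im); np.save(f"pics/{n}0.npy",d)
    c=vision.camera_info(n); print(n,np.round(c["mtx"],1).tolist(),np.round(c["R"],3).tolist(),np.round(c["t"],3).tolist())
    for t in("tip_box","lane","rail_left","rail_right","cup_0","reagent_5"):
        print(t,[(round(r["p"],2),np.round(r["point"]).tolist()) for r in models.recognise(n,t)])
s=get_state();print(s["time"],s["eef_rot"],ctrl.pinch_z)
E
```

```text
pics
top [[415.6, 0.0, 325.3], [0.0, 415.6, 199.1], [0.0, 0.0, 1.0]] [[0.005, -1.0, 0.022], [-0.999, -0.006, -0.042], [0.042, -0.021, -0.999]] [0.056, 0.567, 0.865]
tip_box [(0.63, [397.0, 212.0]), (0.63, [347.0, 96.0])]
lane [(0.69, [327.0, 220.0])]
rail_left [(0.65, [309.0, 248.0])]
rail_right [(0.91, [301.0, 202.0])]
cup_0 [(0.97, [323.0, 291.0]), (0.69, [396.0, 213.0])]
reagent_5 [(0.76, [287.0, 167.0]), (0.63, [336.0, 160.0])]
side [[409.4, 0.0, 317.8], [0.0, 409.4, 203.0], [0.0, 0.0, 1.0]] [[-0.995, -0.098, -0.015], [-0.047, 0.602, -0.797], [0.087, -0.792, -0.604]] [0.594, 0.017, 0.888]
tip_box [(0.82, [237.0, 187.0]), (0.6, [347.0, 167.0]), (0.28, [351.0, 222.0])]
lane [(0.78, [351.0, 224.0])]
rail_left [(0.73, [379.0, 220.0])]
rail_right [(0.59, [352.0, 226.0]), (0.56, [326.0, 223.0])]
cup_0 [(0.72, [421.0, 207.0])]
reagent_5 [(0.75, [291.0, 196.0])]
0.7 [ 2.41850364e-05  9.81068999e-01  1.93658508e-01 -7.92323319e-06] -0.0187
```

View pics/top0.png

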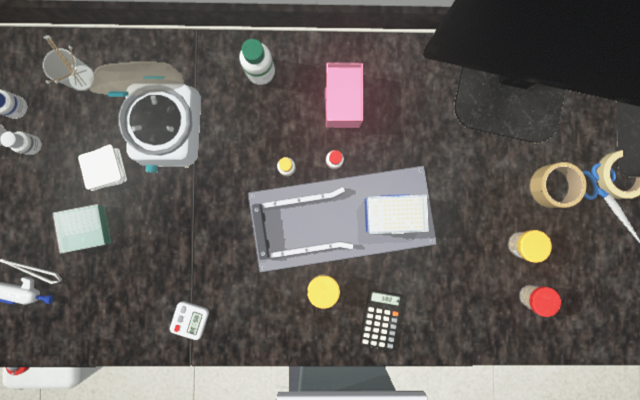

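View pics/side0.png

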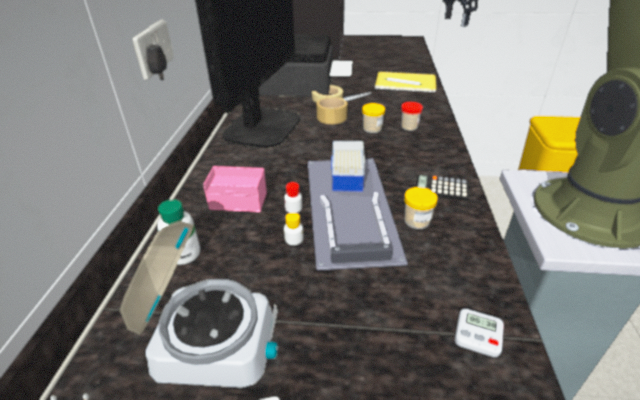

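The top view shows the blue box on the apron at about (397,214). The plate corners are at about (248,193), (424,167), (436,243) and (260,272), with the stop on the left. In the side view the lane runs towards the camera; the pink box is the decoy. Next I fit the lane and box poses numerically.

```bash
cat > h.py <<'E'
from station import ctrl,get_state,vision,models,ticket
import cv2,numpy as np
def cloud(n,im=None,d=None):
    if d is None: im,d=vision.grab_frame(n)
    c=vision.camera_info(n);K=np.array(c["mtx"]);R=np.array(c["R"]);t=np.array(c["t"]).ravel()
    v,u=np.mgrid[:400,:640]
    P=np.stack([(u-K[0,2])/K[0,0]*d,(v-K[1,2])/K[1,1]*d,d],-1)
    return im,(P-t)@R,K,R,t
def px2z(u,z,K,R,t):   # pixels -> world at height z
    u=np.atleast_2d(u).astype(float); r=np.c_[(u-K[:2,2][None])/np.array([K[0,0],K[1,1]]),np.ones(len(u))]@R
    o=-R.T@t; return o+r*((z-o[2])/r[:,2])[:,None]
def rect(P2): # centre, long-axis dir (towards +y world), sizes
    (c,s,a)=cv2.minAreaRect((np.asarray(P2)*1000).astype(np.float32)); b=cv2.boxPoints((c,s,a))
    e=[b[1]-b[0],b[2]-b[1]]; e.sort(key=np.linalg.norm); l=e[1]/np.linalg.norm(e[1]); l*=np.sign(l[1])
    return np.array(c)/1000,l,np.linalg.norm(e[1]),np.linalg.norm(e[0])
E
python3 - <<'E'
from h import *
im=cv2.imread("pics/top0.png");d=np.load("pics/top0.npy")
im,W,K,R,t=cloud("top",im,d)
print("table z",np.median(W[100:130,400:430,2]),"plate",np.median(W[210:240,300:340,2]),"box",np.median(W[205:225,385:410,2]),"boxstd",W[205:225,385:410,2].std())
# plate by colour
hsv=cv2.cvtColor(im,cv2.COLOR_BGR2HSV); print(im[230,320],im[180,400],im[150,380],im[225,410])
m=models.masks_of("top","lane")
g=im.astype(int)
sel=(g.min(2)>75)&(g.max(2)-g.min(2)<45); sel[:160]=0;sel[278:]=0;sel[:,:240]=0;sel[:,445:]=0
sel=cv2.morphologyEx(sel.astype(np.uint8),cv2.MORPH_OPEN,np.ones((5,5)))
n,l,st,_=cv2.connectedComponentsWithStats(sel);k=1+np.argmax(st[1:,4]);sel=l==k
cn=max(cv2.findContours(sel.astype(np.uint8),0,1)[0],key=cv2.contourArea)[:,0]
print("plate px",cv2.boxPoints(cv2.minAreaRect(cn)).tolist())
print("plate",rect(px2z(cn,0.006,K,R,t)[:,:2]))
# box top by depth
b=(W[...,2]>0.06)&(W[...,2]<0.09);b[:185]=0;b[245:]=0;b[:,:355]=0;b[:,440:]=0
cb=max(cv2.findContours(b.astype(np.uint8),0,1)[0],key=cv2.contourArea)[:,0]
print("boxpx",cv2.boxPoints(cv2.minAreaRect(cb)).tolist(),"box",rect(px2z(cb,0.074,K,R,t)[:,:2]))
print(rect(W[b][:,:2]))
e=cv2.resize(im[150:290,240:450],None,fx=3.8,fy=3.8,interpolation=cv2.INTER_CUBIC);cv2.imwrite("pics/crop.png",e)
E
```

```text
table z -0.00046450039078350437 plate 0.004892633602709596 box 0.07353206664889957 boxstd 0.07241532883015858
[181 173 173] [178 169 168] [67 68 79] [237 239 236]
plate px [[235.8682098388672, 171.21304321289062], [439.0649719238281, 147.93008422851562], [451.18414306640625, 253.69766235351562], [247.98739624023438, 276.9806213378906]]
plate (array([0.53912366, 0.01893344]), array([-0.11574124,  0.9932794 ], dtype=float32), np.float32(434.51144), np.float32(225.3311))
boxpx [[367.43621826171875, 197.05902099609375], [426.9364013671875, 194.81375122070312], [428.332763671875, 231.81765747070312], [368.83258056640625, 234.06292724609375]] box (array([ 0.53458673, -0.08202355]), array([-0.04392293,  0.99903494], dtype=float32), np.float32(117.02626), np.float32(72.544495))
(array([ 0.53437372, -0.08312785]), array([-0.0442303 ,  0.99902135], dtype=float32), np.float32(116.753944), np.float32(73.2152))
```

View pics/crop.png

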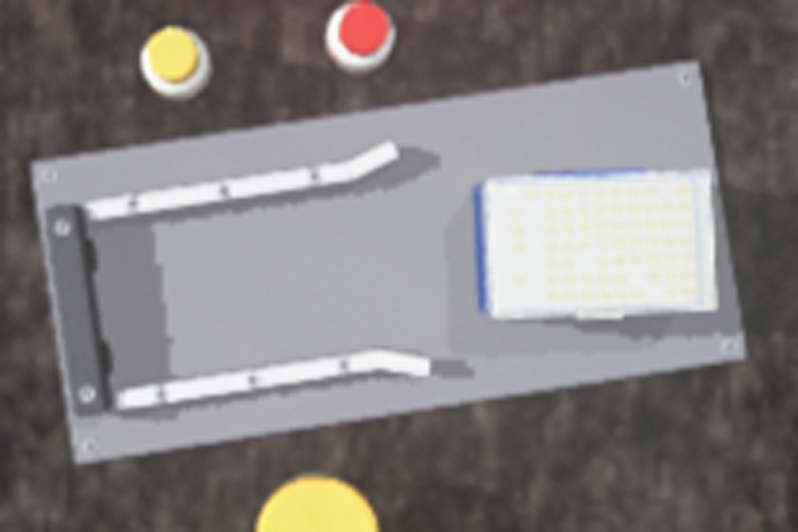

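The crop shows the plate corners clearly at (33,161), (697,62), (745,356) and (77,464). The rail tops run (90,211)-(345,170) and (118,401)-(375,358), and the box sits near the right edge of the plate.

```bash
cat >> h.py <<'E'
def kabsch(A,B): # 2D B=Rm A+p
    a,b=A.mean(0),B.mean(0);U,_,V=np.linalg.svd((B-b).T@(A-a));D=np.diag([1,np.linalg.det(U@V)]);M=U@D@V
    return M,b-M@a
E
python3 - <<'E'
from h import *
c=vision.camera_info("top");K=np.array(c["mtx"]);R=np.array(c["R"]);t=np.array(c["t"]).ravel()
f=lambda a:(np.array(a,float)+.5)/3.8-.5+[240,150]
cor=px2z(f([(33,161),(697,62),(745,356),(77,464)]),.006,K,R,t)[:,:2]
L=np.array([[.2,-.085],[-.18,-.085],[-.18,.085],[.2,.085]])
M,p=kabsch(L,cor);print("M",M.tolist(),"p",p.tolist(),"res mm",np.round(1000*(cor-(L@M.T+p)),1).tolist())
ra=px2z(f([(90,211),(345,170),(118,401),(375,358),(394,150),(428,367)]),.026,K,R,t)[:,:2]
print("rails in lane mm",np.round(1000*(ra-p)@M,1).tolist())
pads=px2z(f([(95,255),(106,355)]),.03,K,R,t)[:,:2];print("pads",np.round(1000*(pads-p)@M,1).tolist())
b=np.array([.5345,-.0825]);dl=np.array([-.0442,.999]);print("box in lane",1000*(b-p)@M,"ang",np.arctan2(*((dl@M)[::-1])))
for n,z in(("cup_0",.066),("reagent_5",.062)):
    models
    im=vision.grab_frame("top")
    for r in models.recognise("top",n): q=px2z(r["point"],z*.6,K,R,t)[0,:2]; print(n,round(r["p"],2),np.round(q,3),np.round(1000*(q-p)@M))
E
```

```text
M [[-0.15795701333240622, -0.9874459893782066], [0.9874459893782069, -0.15795701333240614]] p [0.5282605681381868, 0.013084061417256779] res mm [[-0.0, -2.1], [-1.8, 1.6], [1.3, 2.2], [0.5, -1.6]]
rails in lane mm [[168.3, -51.4], [27.9, -52.4], [168.5, 52.5], [27.5, 51.1], [-0.3, -59.2], [-0.3, 60.4]]
pads [[168.7, -27.3], [170.7, 26.8]]
box in lane [-95.36966012   8.9370709 ] ang -0.11440594061677688
cup_0 0.87 [0.382 0.061] [ 71. 137.]
cup_0 0.47 [0.648 0.035] [   3. -121.]
cup_0 0.21 [0.52  0.061] [49.  1.]
reagent_5 0.78 [0.632 0.139] [ 108. -122.]
reagent_5 0.62 [0.652 0.038] [   5. -127.]
```

```bash
cat >> h.py <<'E'
M=np.array([[-.157957,-.987446],[.987446,-.157957]]);p=np.array([.52826,.01308]);LA=np.arctan2(M[1,0],M[0,0])
def q(yaw=0): f=LA+yaw; return [0,np.cos(f/2),np.sin(f/2),0]
def w(x,y,z): a=M@np.array([x,y])/1000+p; return [a[0],a[1],z/1000]
def box():
    im,W,K,R,t=cloud("top"); l=(W[...,:2]-p)@M*1000
    b=(W[...,2]>.062)&(W[...,2]<.085)&(l[...,0]>-190)&(l[...,0]<170)&(abs(l[...,1])<60)
    g=im.astype(int); b&=~((g.max(2)<110)) 
    b=cv2.morphologyEx(b.astype(np.uint8),cv2.MORPH_OPEN,np.ones((3,3)))
    cb=max(cv2.findContours(b,0,1)[0],key=cv2.contourArea)[:,0]
    c,dl,s1,s2=rect(px2z(cb,.074,K,R,t)[:,:2]); dl=dl@M
    r=np.r_[(c-p)@M*1000,np.arctan2(dl[1],dl[0])]; print("box x y ang",np.round(r,3),"size",round(float(s1)),round(float(s2)),"t",round(get_state()["time"],1)); return r,im
def F(): s=get_state(); print("F lane",np.round(np.array(s["contact_force"])[:2]@M,1),"t",round(s["time"],1))
E
python3 - <<'E'
from h import *
ctrl.close_gripper()
ctrl.movep(w(-115,115,150),q(-.35)); F(); print(get_state()["qpos"])
ctrl.movel(w(-114,115,45)); 
ctrl.movel(w(-114,70,45)); F()
ctrl.movel(w(-114,58,45),max_speed=.03); F()
ctrl.movel(w(-114,125,45)); r,im=box(); cv2.imwrite("pics/a.png",im)
E
```

```text
F lane [ 0.5 -0.1] t 3.5
[ 0.68098701  0.38178934 -0.63438595  2.05666542  0.31436933  0.79709164
 -0.3355469 ]
F lane [0.2 0.1] t 4.8
F lane [ 0.6 -0. ] t 5.4
box x y ang [-93.979   1.784  -0.094] size 117 72 t 6.0
```

View pics/a.png

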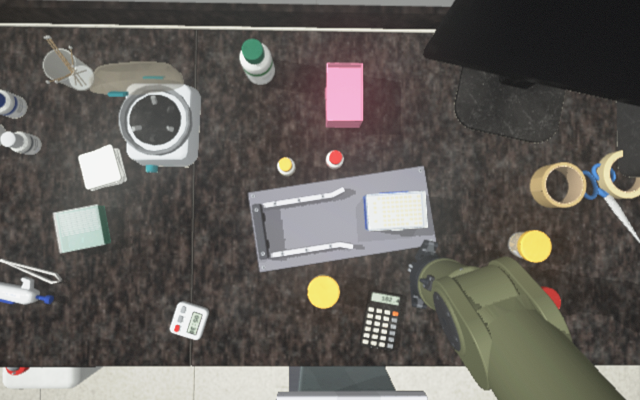

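The box is clear of the gripper in this view, at about (397,212). Only its angle still needs correcting, so I push near the rear of the same side.

Run:
```python
from h import *
ctrl.movel(w(-141,66,45))
ctrl.movel(w(-141,54.5,45),max_speed=.03); F()
ctrl.movel(w(-141,125,45)); r,im=box()
```

```text
F lane [-0.9 -0.6] t 7.2
box x y ang [-9.3104e+01 -2.0280e+00 -4.4000e-02] size 117 72 t 7.8
```

Run:
```python
from h import *
ctrl.movel(w(-215,125,45)); ctrl.movel(w(-195,-3,45),frame=q(0)) 
ctrl.movel(w(-168,-3,45),max_speed=.06); F()
ctrl.movel(w(-135,-3,45),max_speed=.04); F()
ctrl.movel(w(-215,-3,45)); r,im=box(); cv2.imwrite("pics/b.png",im)
```

```text
F lane [-0.5  0.5] t 10.1
F lane [0.4 0.4] t 11.1
box x y ang [-64.12    0.214   0.   ] size 117 72 t 11.8
```

View pics/b.png

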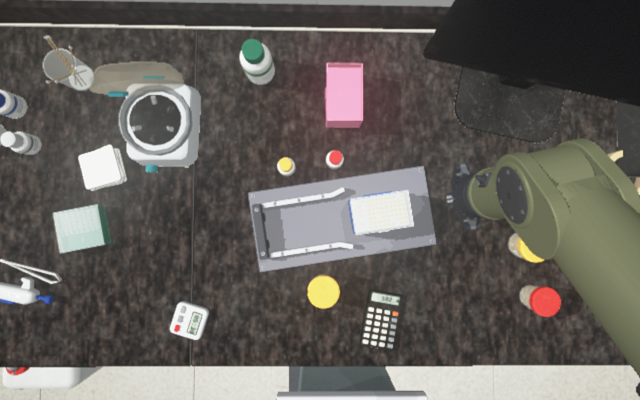

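The box is aligned in front of the rails: y = 0.2 mm, angle 0. I push on in stages and check after each one.

Run:
```python
from h import *
ctrl.movel(w(-142,0,45)); 
for x in(-85,-20,30):
    ctrl.movel(w(x,0,45),max_speed=.04); F()
    ctrl.movel(w(x-8,0,45),max_speed=.1)
    if x<30: ctrl.movel(w(x-70,0,45))
    else: ctrl.movel(w(x-75,0,45))
    r,im=box()
    if abs(r[1])>3 or abs(r[2])>.04: print("STOP");break
    if x<30: ctrl.movel(w(x-5,0,45))
```

```text
F lane [-0.9 -0. ] t 14.0
box x y ang [-1.5515e+01  1.3900e-01  2.0000e-03] size 116 72 t 14.9
F lane [-1.3 -0.5] t 17.4
box x y ang [49.088  0.074  0.   ] size 116 72 t 18.2
F lane [0.2 0.4] t 20.3
box x y ang [ 9.9176e+01 -2.6000e-02  2.0000e-03] size 116 72 t 21.2
```

Run:
```python
from h import *
ctrl.movel(w(26,0,45))
for x in np.arange(36,46.5,1.0):
    ctrl.movel(w(x,0,45),max_speed=.02); f=np.array(get_state()["contact_force"])[:2]@M; print(x,np.round(f,1))
    if f[0]<-5: break
ctrl.movel(w(x-10,0,45),max_speed=.03); ctrl.movel(w(-60,0,60)); r,im=box()
cv2.imwrite("pics/c.png",cv2.resize(im[140:310,230:480],None,fx=3,fy=3))
```

```text
36.0 [ 0.1 -0. ]
37.0 [-0.1  0.2]
38.0 [-0.3  0.6]
39.0 [-0.7  0.5]
40.0 [-0.2  0.4]
41.0 [-0.  -0.2]
42.0 [-0.8 -0.1]
43.0 [-1.7  0.6]
44.0 [-4.4  0.5]
45.0 [-6.9  0.2]
box x y ang [1.118e+02 7.700e-02 0.000e+00] size 116 72 t 26.1
```

View pics/c.png

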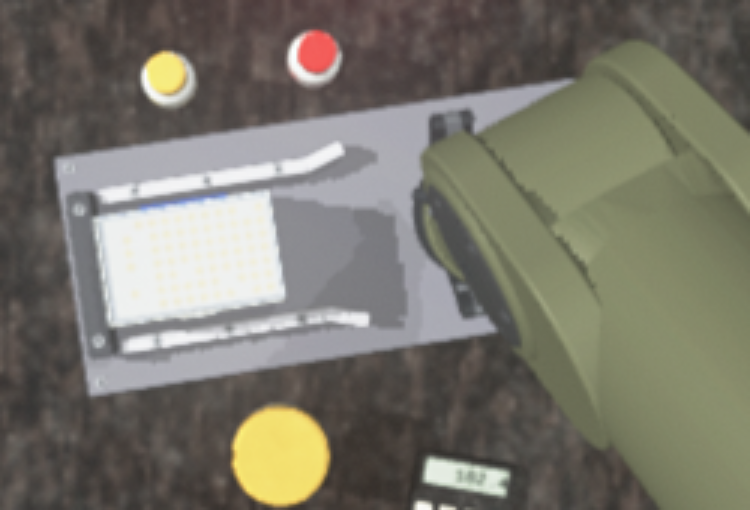

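The box stands squarely against the stop between the rails, with its front end at about (103,270). The gripper is clear of it and the bystanders have not moved.

Run:
```python
from h import *
print(ticket.close_job())
```

```text
the job is handed in; nothing more can be done
None
```

The tip box is loaded and the job handed in at about 26 s: the last camera check put it at lane x = 111.8 mm, y = 0.1 mm, angle 0.00 rad, with the gripper well clear; the hand-in gave no verdict.

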